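Sort the ratchet clamps after gluing stretcher bars

TASK

Two ratchet clamps lie free on the painting table. Lay the one whose jaws are ratcheted shut in the middle of the dark wooden tray and the one whose jaws stand open in the middle of the white tray, both flat, leaving the shut jaws shut and the open jaws open. The clamp that still holds two glued pieces of wood is not part of the job.

Things in the scene. Friction and masses are not known exactly. Their poses are not given: they have to be found in the camera images.
- shut_clamp: Clamp ratcheted shut (jaws touch, handles side by side): flat blue scissor-type clamp, orange pads, 12 mm thick, 0.15-0.23 kg. Origin: pivot axis, underside; x along the jaws (tips at 62 mm), ring handles to -82 mm, z up. Round steel hub, yellow dot on top, on the pivot: 24 mm wide, top at 38 mm, free all round above 12 mm: grip it there from above, any yaw. Nothing is over 85 mm from the pivot; balanced.
- open_clamp: Open clamp (jaws gape 25 to 35 mm, handles spread): flat blue scissor-type clamp, orange pads, 12 mm thick, 0.15-0.23 kg. Origin: pivot axis, underside; x along the jaws (tips at 62 mm), ring handles to -82 mm, z up. Round steel hub, yellow dot on top, on the pivot: 24 mm wide, top at 38 mm, free all round above 12 mm: grip it there from above, any yaw. Nothing is over 85 mm from the pivot; balanced.
- wood_tray: Low square tray of dark wood, for shut clamps: fixed, 202 x 202 mm outside, 18 mm high, walls and floor 6 mm thick, inside 190 x 190 mm; a clamp fits at any yaw with its hub at the centre. Origin: centre of the underside (on the table), x and y along its sides, z up.
- white_tray: Low square tray of white plastic, for open clamps: fixed, 202 x 202 mm outside, 18 mm high, walls and floor 6 mm thick, inside 190 x 190 mm; a clamp fits at any yaw with its hub at the centre. Origin: centre of the underside (on the table), x and y along its sides, z up.
- shut_clamp_arm (a joint): how far the jaws of the shut clamp are open, rad: 0 is ratcheted shut, 0.6 is wide open. The hinge is stiff (0.4 N m) and stays where it is. It starts at 0.
- open_clamp_arm (a joint): how far the jaws of the open clamp are open, rad: 0 is ratcheted shut, 0.6 is wide open. The hinge is stiff (0.4 N m) and stays where it is. It starts between 0.4 and 0.6.
There are look-alikes about, which are no part of the job. What is shaped like the open_clamp but red is not meant.

How it is judged:
By the outcome, as a careful person would: the job done as asked, in the order asked, and still so for the second after the job is handed in, with the robot touching nothing.
It also fails if it takes over 58 s, if anything falls off the work surface, if the arm or the gripper's body presses on something with over 40 N, if the wrist force passes 120 N, or if a joint passes its speed limit or range.

ROBOT

A 6-joint arm with a two-finger parallel gripper is mounted at the origin on the work surface. World frame = base frame: x ahead of the robot, y to its left, z up, the work surface at z = 0. Lengths are in m, angles in rad, forces in N, time in s.
With the tool pointing down it reaches from about 0.25 to 0.725 m from the base axis. Payload 9.7 kg.
Tool frame: the origin (TCP) lies where the fingers leave the gripper's body, on its centre line; the fingertips stand 73 mm ahead of it and the grasp point (between the pads) lies 54 mm ahead of it (env.finger_overhang is the distance from the TCP to the fingertips, in m); z points along the fingers, y is the line along which they close (so a half turn about z gives the same grasp; the last joint's range is limited). The gripper opens to 85 mm and grips with 20 to 120 N. Pads are 22 mm wide; open, the fingers measure 114 mm over their backs; the gripper's body (76 mm by 85 mm) begins 54 mm behind the grasp point. The pads swing forward as they close: fully open they stand 13 mm farther back than shut.
Start: joints at [1.143, 0.087, 0.176, 1.66, 0, 1.571], TCP at [0.228, 0.5, 0.304] pointing down, gripper open.
Joint ranges: [-3.13, 3.13], [-0.85, 1.81], [-1.15, 1.24], [-2.2, 2.28], [-1.44, 1.52], [-3.14, 3.14]. Speed limits (rad/s): [2.22, 2.22, 2.57, 3.14, 3.14, 3.14].

INTERFACE

Orientations are given as a unit quaternion [w, x, y, z].
In Python, from cell import env, viewer, close_job, models gives the robot as it stands.
- The arm moves only by the tool arm_command, never from a script. Its argument "series" is a list of rows, each an object of numbers: "tx", "ty", "tz": the shift along the tool's x, y, z in cm; "roll": the turn about the tool's z in degrees. In form: [{"tx": .., "ty": .., "tz": .., "roll": ..}, ...]. A call has 1 to 8 rows; each row is the pose to reach, as a shift and turn from the pose commanded when the call began, along the tool's axes at that moment; what a row does not reach only later rows make up. A row lasts 1/12 s, in which the tool goes at most 41.7 mm and 7.16 degrees, less where a joint would pass 70% of its speed; a pose out of reach is approached as far as the arm can. A call with a gripper value outside its range is refused whole. "claw" is the finger opening in cm, from 0 to 8.54, set as the call begins (left out, the last holds). The fingers move at their own pace and stop on an object; the grip force is fixed at half the most. Time passes only in rows, so rows that repeat a pose let the fingers close. It gives the time, the measured TCP pose, the force, the opening and the grip force at its end, in the units of the state.
- env.state(): the state, without advancing time (a new reading comes with each control period).
- viewer.capture(name): name is "scene" or "top" or "wrist"; returns (picture, depth): 400x640x3 uint8, red, green, blue; 400x640 float32, m along the optical axis (not along the pixel's ray), 0 where there is no reading.
- viewer.camera_info(name): a dict with "fx", "fy", "cx", "cy" (pixels), "camera_from_world" (4x4, takes a point from world to camera coordinates). Camera axes: x right, y up, looking along -z (the intrinsics and any distortion apply to the point x, -y, -z); pixel columns grow to the right and rows downward; lengths in m; the calibration is good to about 2 mm. A picture is of the moment at which its call begins: read the wrist's pose just before it. camera_info takes no time and is no camera call; for the wrist camera it gives the pose at the moment of the call.
- close_job(): hands the job in; it is judged then, once.
Trained networks look in the newest picture that a camera, given by its name, has taken for a name from the list of things; names that differ only in an ending like _2 or _b are one class to them, and where a whole thing is asked for, a point or a joint stands for the part that bears it (a point fixed in the world has none). Each returns a list of dicts, best first, with "confidence" (0 to 1); they miss things now and then, are a little off and sometimes report something else, mostly with a low value. They report only what shows in the picture. A call takes as long as a camera call. They do not tell look-alikes from the thing itself.
- models.search_frame(camera, query): "location" ([column, row] in pixels, amid what is visible of it).
- models.mark_of(camera, query): "location" ([column, row] in pixels: a listed point, or the origin of a listed thing).
The state is a dict: "t": time; "q": joint angles; "dq": joint speeds; "joint_torque": joint torques, N m; "tcp_pos": TCP position; "tcp_rot": TCP orientation; "ft_force": force on the tool from outside, world axes, zero at the start; "torque": the same for the moment, N m; "width": finger opening in m; "finger_force": force on a finger pad.
Only numpy, scipy, OpenCV 4.12 (cv2) and the standard library are available. Lean on these libraries where they do the work, as an engineer would, in place of code of your own. Each camera call takes 0.05 s, during which the arm holds its last target. There are 200 camera calls.

## Working session

There is one attempt and no reset: what is moved stays moved. The work goes in short steps, Python scripts to look and compute and a tool call to move; the robot and the scene stay as the last step left them, time stands still between calls to the robot, and variables do not carry over. Pictures are saved under pics/ and viewed, at most 10 in all, crops included, and the job is handed in when it is done.

Besides the shell and the picture viewer there is one more tool, called after "Request:" by a JSON object that holds its "method" and its "body". arm_command: Moves the arm, as the interface text tells. Its arguments: {"type":"object","properties":{"series":{"type":"array","items":{"type":"object","properties":{"tx":{"type":"number"},"ty":{"type":"number"},"tz":{"type":"number"},"roll":{"type":"number"}}}},"claw":{"type":"number"}},"required":["series"]}

```bash
mkdir -p pics; cat > h.py <<'E'
import numpy as np,cv2
from cell import env,viewer,close_job,models
def world(cam,depth,px,info=None):
    i=info or viewer.camera_info(cam); c,r=int(round(px[0])),int(round(px[1]))
    p=depth[max(r-2,0):r+3,max(c-2,0):c+3]; p=p[p>0]; d=float(np.median(p)) if p.size else np.nan
    pc=np.array([(px[0]-i["cx"])/i["fx"]*d,-(px[1]-i["cy"])/i["fy"]*d,-d,1])
    return (np.linalg.inv(i["camera_from_world"])@pc)[:3]
def save(n,img): cv2.imwrite("pics/"+n+".png",img[:,:,::-1])
E
python3 - <<'E'
from h import *
for cam in("top","scene"):
    im,d=viewer.capture(cam); save(cam+"1",im)
    print(cam,{k:v for k,v in viewer.camera_info(cam).items() if k!="camera_from_world"})
    for q in("shut_clamp","open_clamp","wood_tray","white_tray"):
        for m in models.mark_of(cam,q): print(q,np.round(m["location"]),round(m["confidence"],2),np.round(world(cam,d,m["location"]),3))
print(env.state())
E
```

```text
top {'fx': 425.76152554680425, 'fy': 425.76152554680425, 'cx': 327.3587635003224, 'cy': 208.6073669093631}
open_clamp [318. 168.] 0.93 [0.67  0.004 0.037]
open_clamp [454. 157.] 0.68 [ 0.711 -0.322  0.014]
wood_tray [168. 238.] 0.57 [0.508 0.339 0.004]
white_tray [473. 238.] 0.72 [ 0.518 -0.361  0.005]
white_tray [317. 169.] 0.5 [0.668 0.006 0.034]
scene {'fx': 371.9462807898501, 'fy': 371.9462807898501, 'cx': 317.382288966537, 'cy': 201.38643935725764}
shut_clamp [256. 198.] 0.91 [ 0.477 -0.124  0.018]
open_clamp [346. 239.] 0.87 [ 0.685 -0.008  0.022]
open_clamp [224. 332.] 0.57 [ 0.723 -0.32   0.029]
wood_tray [412. 130.] 0.82 [0.504 0.337 0.005]
white_tray [169. 259.] 0.72 [ 0.508 -0.359  0.004]
{'t': 0.5, 'q': array([1.14301382e+00, 8.69365385e-02, 1.75854166e-01, 1.65978697e+00,
       7.04097799e-06, 1.57079995e+00]), 'dq': array([ 0.00153013, -0.00104621,  0.00200134, -0.00031804, -0.0001355 ,
        0.00010945]), 'joint_torque': array([ 5.95961010e-04, -5.19648242e+01,  4.64543009e+01,  1.89248705e-03,
        4.36861990e-05, -9.17782117e-07]), 'tcp_pos': array([0.22816625, 0.50043421, 0.30384054]), 'tcp_rot': array([-1.11891308e-05,  2.12265848e-01,  9.77211957e-01, -3.49269365e-05]), 'ft_force': array([ 1.06887418, -0.37369865, -0.45457416]), 'torque': array([-0.00824774, -0.02144452,  0.01605381]), 'finger_force': 0.0, 'width': 0.08523536005384151}
```

View pics/top1.png

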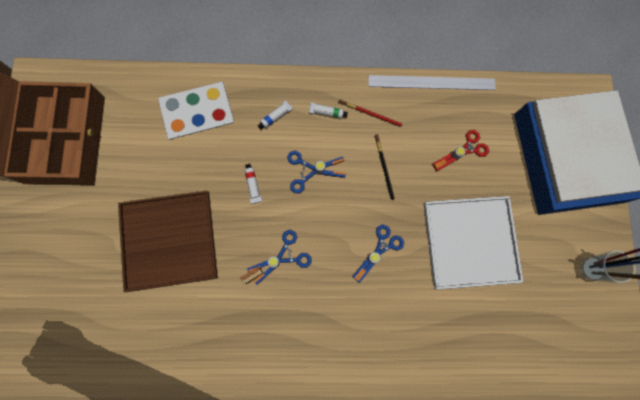

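View pics/scene1.png

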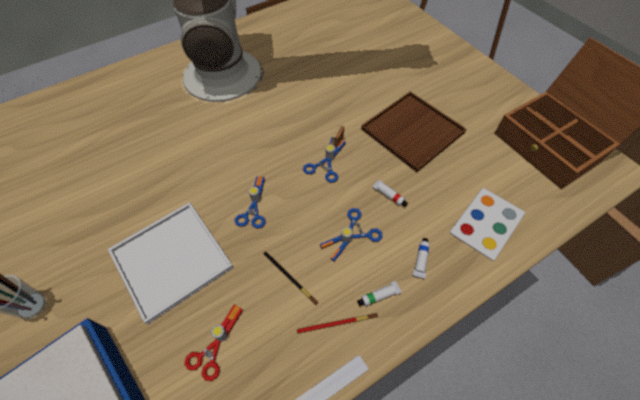

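Top view: candidates are the blue open clamp (320,167), the blue shut one (375,258), the blue one holding wood (274,262, not part of the job) and the red look-alike (460,153, not meant). I choose (375,258) as shut and (320,167) as open. I'll check both in one crop while measuring the dots and trays.

```bash
python3 - <<'E'
from h import *
print(env.finger_overhang)
def onplane(i,px,z):
    T=np.linalg.inv(i["camera_from_world"]); r=T[:3,:3]@np.array([(px[0]-i["cx"])/i["fx"],-(px[1]-i["cy"])/i["fy"],-1]); o=T[:3,3]
    return o+r*(z-o[2])/r[2]
S={"top":[("open",(320,167)),("shut",(375,258)),("held",(274,262))],"scene":[("open",(347,233)),("shut",(254,191)),("held",(330,149))]}
for cam in S:
    im,d=viewer.capture(cam); i=viewer.camera_info(cam); hsv=cv2.cvtColor(im,cv2.COLOR_RGB2HSV)
    m=cv2.inRange(hsv,(23,70,120),(38,255,255))
    for n,(c,r) in S[cam]:
        ys,xs=np.nonzero(m[r-8:r+9,c-8:c+9]); p=(xs.mean()+c-8,ys.mean()+r-8)
        print(cam,n,len(xs),np.round(p,1),onplane(i,p,.038).round(4),world(cam,d,p).round(4))
    if cam=="top":
        a=cv2.resize(im[140:200,280:355],None,fx=5,fy=5,interpolation=2);b=cv2.resize(im[220:280,340:415],None,fx=5,fy=5,interpolation=2);save("crop",np.hstack([a,b]))
        for n,C in(("wood",[(119,203),(209,193),(216,281),(125,290)]),("white",[(425,200),(512,198),(521,284),(434,288)])):
            P=np.array([onplane(i,c,.018) for c in C]); print(n,P.mean(0).round(4),np.linalg.norm(P-np.roll(P,1,0),axis=1).round(3))
E
```

```text
0.0726
top open 45 [319.8 165. ] [ 0.6778 -0.0015  0.038 ] [ 0.6782 -0.0015  0.0367]
top shut 45 [374.6 257.1] [ 0.4688 -0.1249  0.038 ] [ 0.4689 -0.1249  0.0376]
top held 49 [272.7 261.3] [0.457 0.099 0.038] [0.4571 0.099  0.0376]
wood [0.501  0.3356 0.018 ] [0.195 0.201 0.2   0.196]
white [ 0.5084 -0.356   0.018 ] [0.202 0.207 0.199 0.2  ]
scene open 48 [346.5 231.2] [ 0.6761 -0.0007  0.038 ] [ 6.755e-01 -2.000e-04  3.650e-02]
scene shut 40 [253.1 190. ] [ 0.4671 -0.124   0.038 ] [ 0.4664 -0.1239  0.037 ]
scene held 36 [329.5 147.4] [0.4558 0.0991 0.038 ] [0.4545 0.1    0.0362]
```

View pics/crop.png

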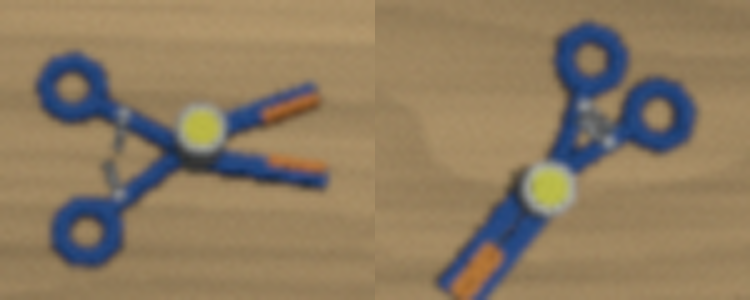

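The crop shows the left clamp (top 320,167) with jaws gaping and handles spread, so it is the open one. The right clamp (top 375,258) has its jaws touching, so it is the shut one. The two cameras agree within 2 mm.

```bash
cat >> h.py <<'E'
from scipy.spatial.transform import Rotation as Ro
def shift(target,frm=None):
    s=env.state(); w,x,y,z=s["tcp_rot"]; R=Ro.from_quat([x,y,z,w])
    return (R.inv().apply(np.array(target)-(s["tcp_pos"] if frm is None else np.array(frm)))*100).round(2)
E
python3 - <<'E'
from h import *
print(shift([.468,-.1245,.2]),shift([.468,-.1245,.09]))
E
```

```text
[-47.75 -46.91  10.39] [-47.75 -46.91  21.39]
```

Request:
{"method": "arm_command", "body": {"series": [{"tx": -47.75, "ty": -46.91, "tz": 5}, {"tx": -47.75, "ty": -46.91, "tz": 5}, {"tx": -47.75, "ty": -46.91, "tz": 5}, {"tx": -47.75, "ty": -46.91, "tz": 5}, {"tx": -47.75, "ty": -46.91, "tz": 5}, {"tx": -47.75, "ty": -46.91, "tz": 5}, {"tx": -47.75, "ty": -46.91, "tz": 5}, {"tx": -47.75, "ty": -46.91, "tz": 5}], "claw": 8.5}}

```text
invalid input
```

```bash
python3 - <<'E'
from h import *
print(shift([.468,-.1245,.2]),env.state()["q"])
E
```

```text
[-47.75 -46.91  10.39] [ 1.14295137e+00  8.68653864e-02  1.75896948e-01  1.65980624e+00
 -9.44948797e-06  1.57082103e+00]
```

Request:
{"method": "arm_command", "body": {"series": [{"tx": -23.9, "ty": -23.4, "tz": 5, "roll": 0}, {"tx": -23.9, "ty": -23.4, "tz": 5, "roll": 0}, {"tx": -23.9, "ty": -23.4, "tz": 5, "roll": 0}, {"tx": -23.9, "ty": -23.4, "tz": 5, "roll": 0}, {"tx": -23.9, "ty": -23.4, "tz": 5, "roll": 0}, {"tx": -23.9, "ty": -23.4, "tz": 5, "roll": 0}, {"tx": -23.9, "ty": -23.4, "tz": 5, "roll": 0}, {"tx": -23.9, "ty": -23.4, "tz": 5, "roll": 0}], "claw": 8.5}}

```text
t: 1.27
tcp_pos: [0.3469, 0.191, 0.2546]
tcp_rot: [0.0, 0.212, 0.977, 0.0]
ft_force: [0.7, 1.3, 0.8]
width: 0.0852
finger_force: 0.0
```

```bash
python3 - <<'E'
from h import *
print(shift([.468,-.1245,.2]),env.state()["q"])
E
```

```text
[-24.09 -23.7    5.45] [ 5.03376873e-01 -2.94801050e-01 -2.69337691e-01  1.59524761e+00
 -3.65024519e-05  9.30625346e-01]
```

Request:
{"method": "arm_command", "body": {"series": [{"tx": -23.9, "ty": -23.5, "tz": 5.4, "roll": 0}, {"tx": -23.9, "ty": -23.5, "tz": 5.4, "roll": 0}, {"tx": -23.9, "ty": -23.5, "tz": 5.4, "roll": 0}, {"tx": -23.9, "ty": -23.5, "tz": 5.4, "roll": 0}, {"tx": -23.9, "ty": -23.5, "tz": 5.4, "roll": 0}, {"tx": -23.9, "ty": -23.5, "tz": 5.4, "roll": 0}, {"tx": -23.9, "ty": -23.5, "tz": 5.4, "roll": 0}, {"tx": -23.9, "ty": -23.5, "tz": 5.4, "roll": 0}]}}

```text
t: 1.93
tcp_pos: [0.4648, -0.1168, 0.2015]
tcp_rot: [0.0, 0.212, 0.977, 0.0]
ft_force: [1.2, 0.6, 0.5]
width: 0.0854
finger_force: 0.0
```

```bash
python3 - <<'E'
from h import *
print(shift([.468,-.1245,.09]),env.state()["q"])
i=viewer.camera_info("wrist"); im,d=viewer.capture("wrist"); save("w1",im)
hsv=cv2.cvtColor(im,cv2.COLOR_RGB2HSV); m=cv2.inRange(hsv,(23,90,120),(38,255,255))
n,l,st,ce=cv2.connectedComponentsWithStats(m)
for k in range(1,n):
    if st[k,4]>100: print(st[k],ce[k],world("wrist",d,ce[k],i))
E
```

```text
[-0.6  -0.58 11.15] [-2.46102348e-01 -9.70686530e-02 -2.04815147e-01  1.46217313e+00
  6.21556838e-05  1.82139851e-01]
[609  44  28  30 622] [622.81189711  58.4244373 ] [0.4553617  0.09860537 0.03959779]
[299 201  24  23 413] [310.33898305 212.27845036] [ 0.46690588 -0.12501461  0.03929099]
```

Request:
{"method": "arm_command", "body": {"series": [{"tx": -0.3, "ty": -0.3, "tz": 3, "roll": 0}, {"tx": -0.3, "ty": -0.3, "tz": 5, "roll": 0}, {"tx": -0.3, "ty": -0.3, "tz": 5, "roll": 0}, {"tx": -0.3, "ty": -0.3, "tz": 5, "roll": 0}]}}

```text
t: 2.32
tcp_pos: [0.4655, -0.1182, 0.1512]
tcp_rot: [-0.001, 0.212, 0.977, 0.0]
ft_force: [1.3, -0.3, 0.8]
width: 0.0849
finger_force: 0.0
```

```bash
python3 - <<'E'
from h import *
i=viewer.camera_info("wrist"); im,d=viewer.capture("wrist")
hsv=cv2.cvtColor(im,cv2.COLOR_RGB2HSV); m=cv2.inRange(hsv,(23,90,120),(38,255,255))
n,l,st,ce=cv2.connectedComponentsWithStats(m)
for k in range(1,n):
    if st[k,4]>100: print(st[k],ce[k],world("wrist",d,ce[k],i))
print(shift([.4675,-.1245,.09]),env.state()["tcp_pos"])
E
```

```text
[296 226  30  27 630] [310.59365079 239.16031746] [ 0.46664384 -0.12490583  0.0395323 ]
[-0.38 -0.51  6.25] [ 0.46617971 -0.11824496  0.15249187]
```

Request:
{"method": "arm_command", "body": {"series": [{"tx": -0.4, "ty": -0.5, "tz": 3, "roll": 0}, {"tx": -0.4, "ty": -0.5, "tz": 5, "roll": 0}, {"tx": -0.4, "ty": -0.5, "tz": 6.1, "roll": 0}, {"tx": -0.4, "ty": -0.5, "tz": 6.1, "roll": 0}]}}

```text
t: 2.7
tcp_pos: [0.4671, -0.1241, 0.0898]
tcp_rot: [-0.001, 0.212, 0.977, 0.0]
ft_force: [-0.6, 0.2, 0.5]
width: 0.0852
finger_force: 0.0
```

Request:
{"method": "arm_command", "body": {"series": [{"tx": 0, "ty": 0, "tz": 0, "roll": 0}, {"tx": 0, "ty": 0, "tz": 0, "roll": 0}, {"tx": 0, "ty": 0, "tz": 0, "roll": 0}, {"tx": 0, "ty": 0, "tz": 0, "roll": 0}, {"tx": 0, "ty": 0, "tz": 0, "roll": 0}, {"tx": 0, "ty": 0, "tz": 0, "roll": 0}, {"tx": 0, "ty": 0, "tz": 0, "roll": 0}, {"tx": 0, "ty": 0, "tz": 0, "roll": 0}], "claw": 1.5}}

```text
t: 3.37
tcp_pos: [0.4681, -0.1247, 0.0917]
tcp_rot: [0.001, 0.212, 0.977, 0.0]
ft_force: [-1.3, 0.1, 5.6]
width: 0.022
finger_force: 58.5
```

Request:
{"method": "arm_command", "body": {"series": [{"tx": 0, "ty": 0, "tz": -1, "roll": 0}, {"tx": 0, "ty": 0, "tz": -3, "roll": 0}, {"tx": 0, "ty": 0, "tz": -6, "roll": 0}, {"tx": 0, "ty": 0, "tz": -9, "roll": 0}, {"tx": 0, "ty": 0, "tz": -12, "roll": 0}, {"tx": 0, "ty": 0, "tz": -12, "roll": 0}]}}

```text
t: 3.87
tcp_pos: [0.4691, -0.125, 0.2172]
tcp_rot: [0.004, 0.212, 0.977, -0.0]
ft_force: [-0.1, -0.3, -1.1]
width: 0.0217
finger_force: 58.9
```

```bash
python3 - <<'E'
from h import *
im,d=viewer.capture("wrist"); save("w2",im)
print(shift([.501,.336,.21]),env.state()["tcp_pos"],env.state()["width"])
E
```

```text
[16.19 43.28  0.38] [ 0.46874421 -0.1249228   0.21431261] 0.021804218808712292
```

View pics/w2.png

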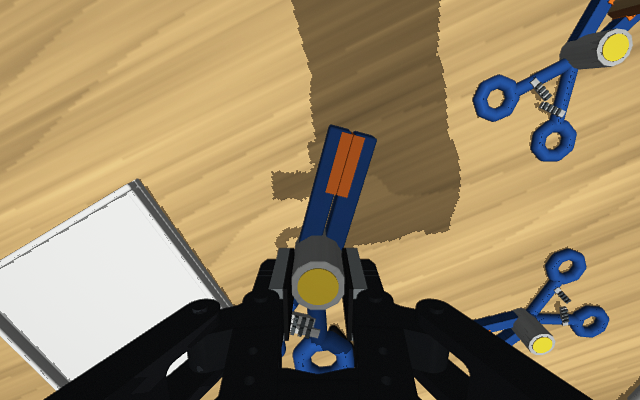

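The shut clamp is held at its hub (318,285), level and with jaws shut. Next I carry it to the wood tray.

Request:
{"method": "arm_command", "body": {"series": [{"tx": 1, "ty": 2.7, "tz": 0, "roll": 0}, {"tx": 2.4, "ty": 6.4, "tz": 0, "roll": 0}, {"tx": 3.8, "ty": 10.1, "tz": 0, "roll": 0}, {"tx": 5.2, "ty": 13.8, "tz": 0, "roll": 0}, {"tx": 6.6, "ty": 17.5, "tz": 0, "roll": 0}, {"tx": 8.0, "ty": 21.2, "tz": 0, "roll": 0}, {"tx": 9.4, "ty": 24.9, "tz": 0, "roll": 0}, {"tx": 10.6, "ty": 28.3, "tz": 0, "roll": 0}]}}

```text
t: 4.58
tcp_pos: [0.4878, 0.179, 0.2098]
tcp_rot: [-0.001, 0.212, 0.977, -0.0]
ft_force: [1.2, -0.9, -1.8]
width: 0.0218
finger_force: 59.1
```

```bash
python3 - <<'E'
from h import *
print(shift([.501,.336,.21]),env.state()["tcp_pos"],env.state()["width"])
E
```

```text
[ 5.31 14.83 -0.03] [0.48782313 0.17900088 0.20976247] 0.021763667148168585
```

Request:
{"method": "arm_command", "body": {"series": [{"tx": 1.3, "ty": 3.6, "tz": 0, "roll": 0}, {"tx": 2.6, "ty": 7.2, "tz": 0, "roll": 0}, {"tx": 3.9, "ty": 10.8, "tz": 0, "roll": 0}, {"tx": 4.8, "ty": 13.2, "tz": 0, "roll": 0}, {"tx": 5.3, "ty": 14.7, "tz": 0, "roll": 0}, {"tx": 5.3, "ty": 14.7, "tz": 0, "roll": 0}, {"tx": 5.3, "ty": 14.7, "tz": 0, "roll": 0}]}}

```text
t: 5.17
tcp_pos: [0.5008, 0.333, 0.2092]
tcp_rot: [-0.001, 0.212, 0.977, -0.001]
ft_force: [-0.3, 0.3, -0.7]
width: 0.022
finger_force: 59.2
```

```bash
python3 - <<'E'
from h import *
for _ in range(1):
    im,d=viewer.capture("wrist"); save("w3",im); im2,d2=viewer.capture("top"); save("t3",im2)
for cam in("wrist","top"):
    print([ (np.round(m["location"]),m["confidence"]) for m in models.mark_of(cam,"wood_tray")])
print(shift([.501,.336,.096]),env.state()["tcp_pos"],env.state()["width"])
i=viewer.camera_info("top");T=np.linalg.inv(i["camera_from_world"])
r=np.arange(400)[:,None];c=np.arange(640)[None];P=np.stack([(c-i["cx"])/i["fx"]*d2,-(r-i["cy"])/i["fy"]*d2,-d2],-1)@T[:3,:3].T+T[:3,3]
for n,ctr in(("wood",(.501,.336)),("white",(.5084,-.356))):
    z=P[...,2]; near=(abs(P[...,0]-ctr[0])<.16)&(abs(P[...,1]-ctr[1])<.16)
    m=near&(z>.012)&(z<.024)
    if m.sum()>20: 
        rect=cv2.minAreaRect(P[m][:,:2].astype(np.float32)); print(n,m.sum(),rect)
E
```

```text
[]
[(array([170., 241.]), 0.57)]
[ 0.22  0.39 11.45] [0.50139633 0.33157761 0.21052397] 0.02179157780582414
wood 842 ((0.5046499371528625, 0.3390340805053711), (0.20234984159469604, 0.20299842953681946), 9.04487133026123)
white 1045 ((0.534690260887146, -0.3884434103965759), (0.24582965672016144, 0.26999232172966003), 4.957940578460693)
```

View pics/w3.png

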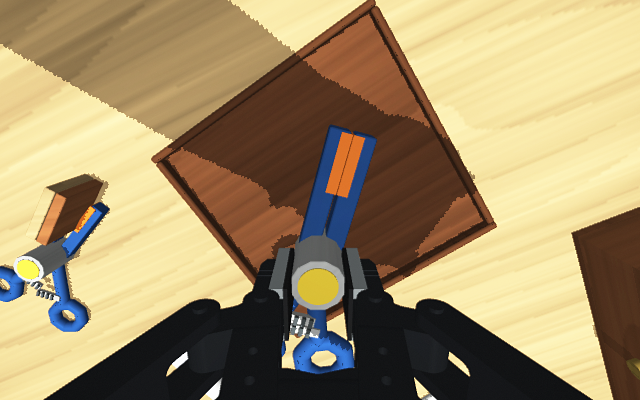

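Wrist view: tray corners are at (371,5), (155,160) and (494,227), and the clamp hangs over the tray. The depth rectangle from the top camera (202x203 mm) puts the centre at (.505,.339). I cross-check that with the wrist corners.

```bash
python3 - <<'E'
from h import *
i=viewer.camera_info("wrist");T=np.linalg.inv(i["camera_from_world"])
def pl(px,z=.018):
    r=T[:3,:3]@np.array([(px[0]-i["cx"])/i["fx"],-(px[1]-i["cy"])/i["fy"],-1]);o=T[:3,3];return o+r*(z-o[2])/r[2]
A,B,C=pl((155,160)),pl((371,4)),pl((494,227)); print(A,B,C,(A+C)/2,np.linalg.norm(A-B),np.linalg.norm(B-C))
print(shift([.5035,.338,.096]),env.state()["tcp_pos"],env.state()["tcp_rot"])
E
```

```text
[0.42297323 0.2260795  0.018     ] [0.39268614 0.41993044 0.018     ] [0.58790308 0.4515367  0.018     ] [0.50543815 0.3388081  0.018     ] 0.19620268825223058 0.1977589650127192
[ 0.07  0.68 11.45] [0.50139633 0.33157761 0.21052397] [-1.01145251e-04  2.12807793e-01  9.77094062e-01 -1.66629508e-04]
```

Request:
{"method": "arm_command", "body": {"series": [{"tx": 0, "ty": 0.7, "tz": 2, "roll": 0}, {"tx": 0, "ty": 0.7, "tz": 5, "roll": 0}, {"tx": 0, "ty": 0.7, "tz": 8, "roll": 0}, {"tx": 0, "ty": 0.7, "tz": 10, "roll": 0}, {"tx": 0, "ty": 0.7, "tz": 10.6, "roll": 0}, {"tx": 0, "ty": 0.7, "tz": 10.9, "roll": 0}, {"tx": 0, "ty": 0.7, "tz": 11.1, "roll": 0}, {"tx": 0, "ty": 0.7, "tz": 11.1, "roll": 0}]}}

```text
t: 6.03
tcp_pos: [0.5049, 0.339, 0.101]
tcp_rot: [0.001, 0.212, 0.977, 0.001]
ft_force: [0.5, 0.4, -2.0]
width: 0.0218
finger_force: 59.2
```

Request:
{"method": "arm_command", "body": {"series": [{"tx": 0, "ty": 0, "tz": 0.1, "roll": 0}, {"tx": 0, "ty": 0, "tz": 0.2, "roll": 0}, {"tx": 0, "ty": 0, "tz": 0.2, "roll": 0}]}}

```text
t: 6.28
tcp_pos: [0.5046, 0.3391, 0.0983]
tcp_rot: [0.0, 0.212, 0.977, 0.0]
ft_force: [-0.4, -0.1, -1.8]
width: 0.0217
finger_force: 59.2
```

Request:
{"method": "arm_command", "body": {"series": [{"tx": 0, "ty": 0, "tz": 0.1, "roll": 0}, {"tx": 0, "ty": 0, "tz": 0.2, "roll": 0}, {"tx": 0, "ty": 0, "tz": 0.2, "roll": 0}]}}

```text
t: 6.53
tcp_pos: [0.5045, 0.3392, 0.0977]
tcp_rot: [0.001, 0.212, 0.977, 0.001]
ft_force: [-4.0, -2.9, 11.7]
width: 0.0218
finger_force: 60.5
```

Contact with the floor, so I release and lift.

Request:
{"method": "arm_command", "body": {"series": [{"tx": 0, "ty": 0, "tz": -0.1, "roll": 0}, {"tx": 0, "ty": 0, "tz": -0.1, "roll": 0}, {"tx": 0, "ty": 0, "tz": -0.1, "roll": 0}, {"tx": 0, "ty": 0, "tz": -0.1, "roll": 0}, {"tx": 0, "ty": 0, "tz": -0.1, "roll": 0}, {"tx": 0, "ty": 0, "tz": -0.1, "roll": 0}, {"tx": 0, "ty": 0, "tz": -0.1, "roll": 0}, {"tx": 0, "ty": 0, "tz": -0.1, "roll": 0}], "claw": 8}}

```text
t: 7.2
tcp_pos: [0.5043, 0.3389, 0.0965]
tcp_rot: [-0.0, 0.212, 0.977, -0.0]
ft_force: [0.5, 0.2, 0.2]
width: 0.0798
finger_force: 0.0
```

Request:
{"method": "arm_command", "body": {"series": [{"tx": 0, "ty": 0, "tz": -2, "roll": 0}, {"tx": 0, "ty": 0, "tz": -5, "roll": 0}, {"tx": 0, "ty": 0, "tz": -9, "roll": 0}, {"tx": 0, "ty": 0, "tz": -12, "roll": 0}, {"tx": 0, "ty": 0, "tz": -12, "roll": 0}, {"tx": 0, "ty": 0, "tz": -12, "roll": 0}]}}

```text
t: 7.7
tcp_pos: [0.505, 0.3394, 0.2189]
tcp_rot: [0.001, 0.212, 0.977, 0.001]
ft_force: [-0.2, 0.2, -0.7]
width: 0.0802
finger_force: 0.0
```

```bash
cat >> h.py <<'E'
def dots(pr=True):
    i=viewer.camera_info("wrist"); im,d=viewer.capture("wrist")
    m=cv2.inRange(cv2.cvtColor(im,cv2.COLOR_RGB2HSV),(23,90,100),(38,255,255))
    n,l,st,ce=cv2.connectedComponentsWithStats(m)
    for k in range(1,n):
        if st[k,4]>150: print(st[k],ce[k].round(),world("wrist",d,ce[k],i).round(4))
    return im
E
python3 - <<'E'
from h import *
save("w4",dots())
print(shift([.677,-.001,.22]),env.state()["tcp_pos"],env.state()["q"])
E
```

```text
[479   0  80  27 415] [518.  11.] [4.436e-01 5.334e-01 5.000e-04]
[543   0  43  15 175] [569.   5.] [0.4562 0.5698 0.0009]
[515  62 125  56 479] [574.  92.] [0.5199 0.5605 0.0006]
[  6  88  62  40 201] [ 37. 107.] [0.3493 0.1582 0.0005]
[591  89  49  35 232] [618. 105.] [0.5453 0.5912 0.0009]
[596 164  37  24 161] [614. 176.] [0.6051 0.5776 0.001 ]
[305 188  23  22 394] [316. 199.] [0.503  0.3383 0.0453]
[ 81 197  86  43 256] [128. 217.] [4.607e-01 1.712e-01 3.000e-04]
[501 200  65  27 226] [535. 213.] [0.6102 0.5065 0.0009]
[136 204  50  24 171] [161. 215.] [0.4718 0.199  0.0006]
[465 212 119  46 416] [522. 235.] [0.6267 0.4903 0.0008]
[434 226  66  28 206] [463. 240.] [0.6087 0.439  0.0007]
[ 15 253  22  20 320] [ 25. 262.] [0.4555 0.0993 0.0392]
[123 264  79  48 309] [164. 286.] [5.346e-01 1.622e-01 4.000e-04]
[492 290  71  27 222] [528. 302.] [0.6991 0.4779 0.001 ]
[218 310  57  26 182] [245. 322.] [6.040e-01 2.139e-01 6.000e-04]
[282 339  59  24 206] [309. 351.] [6.630e-01 2.574e-01 5.000e-04]
[  0 346  49  24 263] [ 21. 358.] [ 5.453e-01 -1.830e-02  5.000e-04]
[-29.81 -23.79  -0.31] [0.50445222 0.33908105 0.21691244] [5.91800634e-01 2.09649126e-01 1.45389970e-01 1.50556968e+00
 1.98490431e-05 1.01957635e+00]
```

View pics/w4.png

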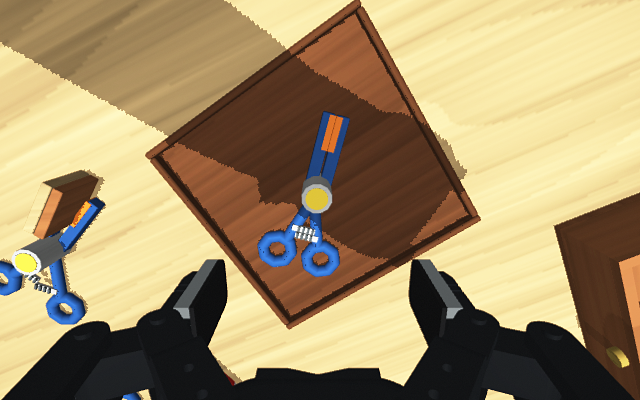

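The clamp lies flat in the wood tray, jaws shut, with its hub at (316,199), within about 2 mm of the centre. Next is the open clamp.

Request:
{"method": "arm_command", "body": {"series": [{"tx": -3.2, "ty": -2.5, "tz": 0, "roll": 0}, {"tx": -6.4, "ty": -5.0, "tz": 0, "roll": 0}, {"tx": -9.6, "ty": -7.6, "tz": 0, "roll": 0}, {"tx": -12.8, "ty": -10.2, "tz": 0, "roll": 0}, {"tx": -16, "ty": -12.8, "tz": 0, "roll": 0}, {"tx": -19.2, "ty": -15.3, "tz": 0, "roll": 0}, {"tx": -22.4, "ty": -17.9, "tz": 0, "roll": 0}, {"tx": -25, "ty": -20, "tz": 0, "roll": 0}]}}

```text
t: 8.42
tcp_pos: [0.6491, 0.0505, 0.2144]
tcp_rot: [-0.001, 0.213, 0.977, -0.001]
ft_force: [0.3, 0.7, 0.6]
width: 0.0802
finger_force: 0.0
```

Request:
{"method": "arm_command", "body": {"series": [{"tx": -2.4, "ty": -1.9, "tz": 1, "roll": 0}, {"tx": -4, "ty": -3.2, "tz": 3, "roll": 0}, {"tx": -4.8, "ty": -3.8, "tz": 5, "roll": 0}, {"tx": -4.8, "ty": -3.8, "tz": 5, "roll": 0}, {"tx": -4.8, "ty": -3.8, "tz": 5, "roll": 0}]}}

```text
t: 8.83
tcp_pos: [0.6756, -0.0015, 0.1639]
tcp_rot: [-0.002, 0.213, 0.977, -0.0]
ft_force: [-0.1, -0.5, 0.7]
width: 0.08
finger_force: 0.0
```

```bash
python3 - <<'E'
from h import *
save("w5",dots())
print(shift([.677,-.001,.09]),env.state()["tcp_pos"],env.state()["q"])
E
```

```text
[307 214  28  26 573] [320. 226.] [ 0.676  -0.0016  0.0395]
[-0.12  0.02  7.59] [ 0.67602221 -0.00076657  0.16585989] [-1.21244190e-03  3.84252241e-01  2.63018759e-01  1.45185189e+00
  2.49870108e-04  4.26595198e-01]
```

Request:
{"method": "arm_command", "body": {"series": [{"tx": 0, "ty": 0, "tz": 2, "roll": 0}, {"tx": 0, "ty": 0, "tz": 4.5, "roll": 0}, {"tx": 0, "ty": 0, "tz": 6.5, "roll": 0}, {"tx": 0, "ty": 0, "tz": 7.3, "roll": 0}, {"tx": 0, "ty": 0, "tz": 7.3, "roll": 0}]}}

```text
t: 9.3
tcp_pos: [0.6758, -0.0001, 0.0925]
tcp_rot: [-0.001, 0.212, 0.977, -0.0]
ft_force: [-0.6, 0.3, -0.0]
width: 0.0802
finger_force: 0.0
```

Request:
{"method": "arm_command", "body": {"series": [{"tx": 0, "ty": 0, "tz": 0, "roll": 0}, {"tx": 0, "ty": 0, "tz": 0, "roll": 0}, {"tx": 0, "ty": 0, "tz": 0, "roll": 0}, {"tx": 0, "ty": 0, "tz": 0, "roll": 0}, {"tx": 0, "ty": 0, "tz": 0, "roll": 0}, {"tx": 0, "ty": 0, "tz": 0, "roll": 0}, {"tx": 0, "ty": 0, "tz": 0, "roll": 0}, {"tx": 0, "ty": 0, "tz": 0, "roll": 0}], "claw": 1.5}}

```text
t: 9.97
tcp_pos: [0.6772, -0.0012, 0.095]
tcp_rot: [0.001, 0.212, 0.977, 0.0]
ft_force: [-1.2, 0.3, 5.8]
width: 0.0217
finger_force: 58.6
```

Request:
{"method": "arm_command", "body": {"series": [{"tx": 0, "ty": 0, "tz": -1, "roll": 0}, {"tx": 0, "ty": 0, "tz": -3, "roll": 0}, {"tx": 0, "ty": 0, "tz": -6, "roll": 0}, {"tx": 0, "ty": 0, "tz": -9, "roll": 0}, {"tx": 0, "ty": 0, "tz": -12, "roll": 0}, {"tx": 0, "ty": 0, "tz": -12, "roll": 0}]}}

```text
t: 10.47
tcp_pos: [0.678, -0.0013, 0.2213]
tcp_rot: [0.004, 0.212, 0.977, 0.001]
ft_force: [1.4, -0.4, -1.4]
width: 0.0213
finger_force: 58.9
```

```bash
python3 - <<'E'
from h import *
im,d2=viewer.capture("top")
i=viewer.camera_info("top");T=np.linalg.inv(i["camera_from_world"])
r=np.arange(400)[:,None];c=np.arange(640)[None];P=np.stack([(c-i["cx"])/i["fx"]*d2,-(r-i["cy"])/i["fy"]*d2,-d2],-1)@T[:3,:3].T+T[:3,3]
z=P[...,2]; m=(abs(P[...,0]-.5084)<.125)&(abs(P[...,1]+.356)<.125)&(z>.012)&(z<.024)
print(m.sum(),cv2.minAreaRect(P[m][:,:2].astype(np.float32)))
print(shift([.508,-.358,.21]),env.state()["tcp_pos"])
E
```

```text
984 ((0.5101439356803894, -0.35761308670043945), (0.20217493176460266, 0.20402145385742188), 4.9205522537231445)
[  0.64 -39.5    0.71] [ 0.67773608 -0.00133387  0.2181048 ]
```

Request:
{"method": "arm_command", "body": {"series": [{"tx": 0, "ty": -2.5, "tz": 0, "roll": 0}, {"tx": 0.1, "ty": -6, "tz": 0, "roll": 0}, {"tx": 0.1, "ty": -10, "tz": 0, "roll": 0}, {"tx": 0.2, "ty": -14, "tz": 0, "roll": 0}, {"tx": 0.2, "ty": -18, "tz": 0, "roll": 0}, {"tx": 0.3, "ty": -22, "tz": 0, "roll": 0}, {"tx": 0.3, "ty": -26, "tz": 0, "roll": 0}, {"tx": 0.4, "ty": -30, "tz": 0, "roll": 0}]}}

```text
t: 11.18
tcp_pos: [0.5471, -0.2739, 0.2124]
tcp_rot: [-0.001, 0.212, 0.977, 0.0]
ft_force: [0.8, -0.3, -2.4]
width: 0.0222
finger_force: 59.1
```

Request:
{"method": "arm_command", "body": {"series": [{"tx": 0, "ty": -4, "tz": 0, "roll": 0}, {"tx": 0.1, "ty": -7, "tz": 0, "roll": 0}, {"tx": 0.1, "ty": -9, "tz": 0, "roll": 0}, {"tx": 0.1, "ty": -9.4, "tz": 0, "roll": 0}, {"tx": 0.1, "ty": -9.4, "tz": 0, "roll": 0}, {"tx": 0.1, "ty": -9.4, "tz": 0, "roll": 0}]}}

```text
t: 11.68
tcp_pos: [0.5086, -0.3572, 0.2128]
tcp_rot: [-0.001, 0.212, 0.977, 0.0]
ft_force: [0.9, 0.4, -1.7]
width: 0.0219
finger_force: 59.1
```

```bash
python3 - <<'E'
from h import *
im,d=viewer.capture("wrist"); save("w6",im)
print(shift([.510,-.3575,.105]),env.state()["tcp_pos"],env.state()["q"])
E
```

```text
[-0.14 -0.03 10.8 ] [ 0.50894394 -0.35675215  0.2130347 ] [-6.11484026e-01  2.44864266e-01  1.79557519e-01  1.50651392e+00
  3.22920008e-04 -1.84313449e-01]
```

View pics/w6.png

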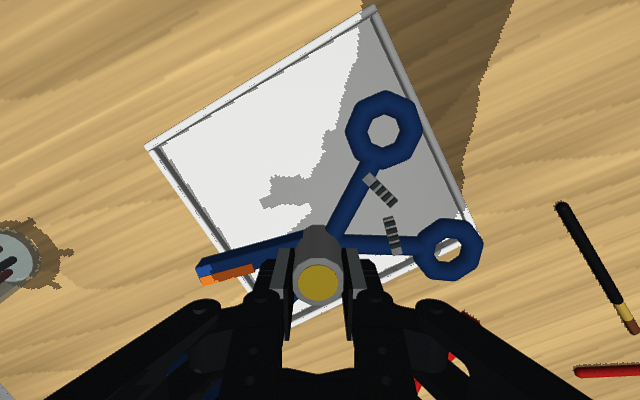

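The open clamp is held level at its hub (318,283), jaws still open, over the white tray (corners 372,7 / 148,147 / 478,233). I lower it.

Request:
{"method": "arm_command", "body": {"series": [{"tx": -0.1, "ty": 0, "tz": 2, "roll": 0}, {"tx": -0.1, "ty": 0, "tz": 5, "roll": 0}, {"tx": -0.1, "ty": 0, "tz": 8, "roll": 0}, {"tx": -0.1, "ty": 0, "tz": 10, "roll": 0}, {"tx": -0.1, "ty": 0, "tz": 10.6, "roll": 0}, {"tx": -0.1, "ty": 0, "tz": 10.8, "roll": 0}, {"tx": -0.1, "ty": 0, "tz": 10.8, "roll": 0}]}}

```text
t: 12.32
tcp_pos: [0.5102, -0.3574, 0.1062]
tcp_rot: [0.0, 0.212, 0.977, -0.0]
ft_force: [-0.3, -0.1, -1.5]
width: 0.021
finger_force: 59.0
```

Request:
{"method": "arm_command", "body": {"series": [{"tx": 0, "ty": 0, "tz": 0.1, "roll": 0}, {"tx": 0, "ty": 0, "tz": 0.2, "roll": 0}, {"tx": 0, "ty": 0, "tz": 0.2, "roll": 0}]}}

```text
t: 12.57
tcp_pos: [0.5101, -0.3583, 0.1048]
tcp_rot: [0.001, 0.212, 0.977, -0.0]
ft_force: [0.3, 0.1, -1.6]
width: 0.0219
finger_force: 59.0
```

Request:
{"method": "arm_command", "body": {"series": [{"tx": 0, "ty": 0, "tz": 0.1, "roll": 0}, {"tx": 0, "ty": 0, "tz": 0.25, "roll": 0}, {"tx": 0, "ty": 0, "tz": 0.25, "roll": 0}]}}

```text
t: 12.82
tcp_pos: [0.5096, -0.3582, 0.1011]
tcp_rot: [0.0, 0.212, 0.977, -0.0]
ft_force: [-0.0, 0.6, -1.9]
width: 0.0215
finger_force: 59.3
```

Request:
{"method": "arm_command", "body": {"series": [{"tx": 0, "ty": 0, "tz": 0.1, "roll": 0}, {"tx": 0, "ty": 0, "tz": 0.1, "roll": 0}]}}

```text
t: 12.98
tcp_pos: [0.5096, -0.3582, 0.101]
tcp_rot: [0.0, 0.212, 0.977, -0.0]
ft_force: [-2.2, 1.1, 4.7]
width: 0.0217
finger_force: 59.8
```

Contact again, so I release.

Request:
{"method": "arm_command", "body": {"series": [{"tx": 0, "ty": 0, "tz": 0, "roll": 0}, {"tx": 0, "ty": 0, "tz": 0, "roll": 0}, {"tx": 0, "ty": 0, "tz": 0, "roll": 0}, {"tx": 0, "ty": 0, "tz": 0, "roll": 0}, {"tx": 0, "ty": 0, "tz": 0, "roll": 0}, {"tx": 0, "ty": 0, "tz": 0, "roll": 0}, {"tx": 0, "ty": 0, "tz": 0, "roll": 0}, {"tx": 0, "ty": 0, "tz": 0, "roll": 0}], "claw": 8}}

```text
t: 13.65
tcp_pos: [0.5096, -0.358, 0.1001]
tcp_rot: [-0.0, 0.212, 0.977, 0.0]
ft_force: [-0.7, -0.1, -0.9]
width: 0.0801
finger_force: 0.0
```

Request:
{"method": "arm_command", "body": {"series": [{"tx": 0, "ty": 0, "tz": -2, "roll": 0}, {"tx": 0, "ty": 0, "tz": -5, "roll": 0}, {"tx": 0, "ty": 0, "tz": -9, "roll": 0}, {"tx": 0, "ty": 0, "tz": -12, "roll": 0}, {"tx": 0, "ty": 0, "tz": -12, "roll": 0}, {"tx": 0, "ty": 0, "tz": -12, "roll": 0}]}}

```text
t: 14.15
tcp_pos: [0.5102, -0.3585, 0.2225]
tcp_rot: [0.002, 0.212, 0.977, -0.001]
ft_force: [0.5, 0.5, -1.4]
width: 0.0801
finger_force: 0.0
```

```bash
python3 - <<'E'
from h import *
save("w7",dots())
E
```

```text
[307 186  22  22 385] [318. 197.] [ 0.5083 -0.3593  0.0454]
```

View pics/w7.png

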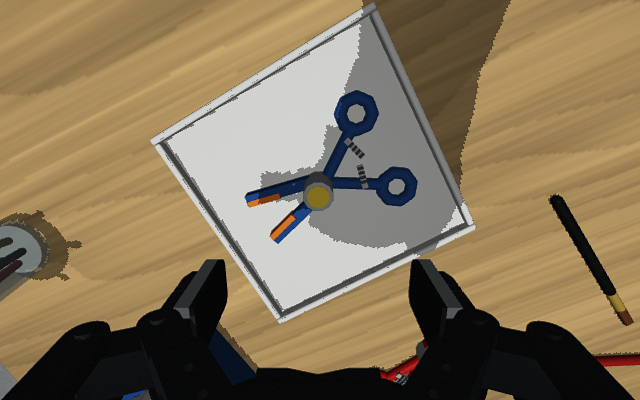

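The open clamp lies flat in the middle of the white tray (hub at 318,197), jaws open, and the gripper is clear.

```bash
python3 -c "
from h import *
print(close_job())"
```

```text
the job is handed in; nothing more can be done
None
```

The job is handed in: the shut clamp lies flat in the middle of the wood tray with its jaws shut, and the open clamp lies flat in the middle of the white tray with its jaws open; each hub measured within about 3 mm of its tray's centre.

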